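# Fit the headed bearing sleeve from its keeper hook into the housing

### The arm

A 6-joint arm with a two-finger parallel gripper is mounted at the origin on the work surface. World frame = base frame: x ahead of the robot, y to its left, z up, the work surface at z = 0. Lengths are in mm, angles in rad, forces in N, time in s.
With the tool pointing down it reaches from about 400 to 925 mm from the base axis. Payload 12.5 kg.
Tool frame: the origin (TCP) lies on the mounting face of the last link; the fingertips stand 190 mm ahead of it and the grasp point (between the pads) lies 171 mm ahead of it; z points along the fingers, y is the line along which they close (so a half turn about z gives the same grasp; the last joint's range is limited). The gripper opens to 95 mm and grips with 3 to 60 N. Pads are 20 mm wide; open, the fingers measure 119 mm over their backs; the gripper's body (75 mm by 180 mm) begins 59 mm behind the grasp point.
Start: joints at [1.075, 0.491, 1.559, -0, 1.092, -0.106], TCP at [237.479, 578.125, 404.761] pointing down, gripper open.
Joint ranges: [-3.1, 3.1], [-0.84, 2.19], [0.05, 2.79], [-1.13, 4.28], [0.06, 2.93], [-2.69, 2.69]. Speed limits (rad/s): [2.22, 2.22, 2.79, 3.14, 3.14, 3.14].

### API

Orientations are given as [roll, pitch, yaw] about the fixed x, y, z axes, in that order (R = Rz(yaw) Ry(pitch) Rx(roll)).
In Python, from cell import * gives the robot as it stands.
- The arm moves only by the tool arm_command, never from a script. Its argument "rows" is a list that holds one entry, the list of rows, each a list of 7 numbers: the shift along the tool's x, y, z normalised to -1 to 1, where 1 is 0.15 m, then the turn, a rotation vector about the tool's x, y, z normalised to -1 to 1, where 1 is 360 degrees, then the opening, from -1 (shut) to 1 (fully open). A call has 1 to 10 rows; each row is the pose to reach, as a shift and turn from the pose commanded when the call began, along the tool's axes at that moment, turning the shorter way round; what a row does not reach only later rows make up. A row lasts 1/12 s, in which the tool goes at most 41.7 mm and 7.16 degrees, less where a joint would pass 70% of its speed; a pose out of reach is approached as far as the arm can. A call with a number of a shift or a turn outside -1 to 1 is refused whole. A call with a gripper value outside its range is refused whole. The fingers move at their own pace and stop on an object; the grip force is fixed at half the most. Time passes only in rows, so rows that repeat a pose let the fingers close. It gives the time, the measured TCP pose, the force, the opening and the grip force at its end, in the units of the state.
- state(): the state, without advancing time (a new reading comes with each control period).
- read_camera(name): name is "side" or "top"; returns (picture, depth): 480x640x3 uint8, red, green, blue; 480x640 float32, mm along the optical axis (not along the pixel's ray), 0 where there is no reading.
- get_calibration(name): a dict with "camera_matrix" (3x3 intrinsics, pixels), "D" ([k1, k2, p1, p2, k3] as OpenCV has them; the pictures are not rectified), "position" and "orientation" of the camera in the world. Camera axes: x right, y up, looking along -z (the intrinsics and any distortion apply to the point x, -y, -z); pixel columns grow to the right and rows downward; lengths in mm; the calibration is good to about 2 mm. A picture is of the moment at which its call begins. get_calibration takes no time and is no camera call.
- job_done(): hands the job in; it is judged then, once.
The state is a dict: "t": time; "joints": joint angles; "qvel": joint speeds; "tau": joint torques, N m; "eef_pos": TCP position; "tcp_rot": TCP orientation; "ft_force": force on the tool from outside, world axes, zero at the start; "moment": the same for the moment, N m; "opening": opening from 0.0 (shut) to 1.0 (fully open); "grip_force": force on a finger pad.
Only numpy, scipy, OpenCV 4.12 (cv2) and the standard library are available. Lean on these libraries where they do the work, as an engineer would, in place of code of your own. Each camera call takes 0.05 s, during which the arm holds its last target. There are 200 camera calls.

### The job

Grip the headed steel sleeve by its head where it hangs in the hook-shaped holder, slide it level out of the throat so that the sleeve itself pushes the sprung keeper open and the keeper snaps shut behind it, then slide its chamfered end into the close-fitting bore of the grey bearing housing. Keep hold of it until its head rests fully home on the housing, without dropping it in, then let go and back off. Leave the screwdriver and the plain ring that lie between them where they are.

Things in the scene. Friction and masses are not known exactly. Their poses are not given: they have to be found in the camera images.
- sleeve: Loose steel headed sleeve, 74 mm tall, 0.24 to 0.4 kg, round. Origin at the centre of its foot, z up. Shank 30 mm diameter from 0 to 30 mm (foot chamfered to 27 mm over the lowest 2.5 mm), neck 20 mm diameter from 30 to 44 mm, head 36 mm diameter from 44 to 74 mm, to grip by. Hangs upright in the holder at the start, head on the hook plate, neck in the throat, shank below; can rise 6 mm there
- sleeve_shoulder (a point): point on the sleeve's axis at the underside of its head, 44 mm above its foot
- holder: Fixed steel holder: foot 104 x 80 mm, low pillar at the back (+x), level hook plate 8 mm thick, top 75 mm above the bench, x = -16 to +68 mm, 76 mm wide; above it only 4 mm screw heads at the back. Origin on the bench under the hanging sleeve's axis, z up. Its throat, 24 mm wide, opens along the holder's -x (towards the robot, turned up to 0.45 rad). The shank cannot rise through the throat
- holder_throat (a point): Point on the top of the hook plate, 75 mm above the bench, above the holder's origin; the holder's axes. Drawn level along -x, the sleeve slips past the keeper when about 50 mm out; from 75 mm out it is clear of holder and keeper and may be lifted
- keeper (a joint): Angle of the holder's sprung keeper, rad: 0 = shut against its stop, grows outwards to 1.7. A brass bar 6 x 36 x 6 mm, level with the hook plate, on an upright hinge at x = -20, y = +21 mm in the holder's frame; shut it lies across the throat from y = +24 to -12 mm. Its spring takes 1 N (shut) to 3 N (open) at the bar; the neck of a sleeve drawn out along -x opens it to about 1.3
- keeper_tip (a point): Free end of the keeper bar, 33 mm from its hinge, 71 mm above the bench
- housing: Fixed grey cast bearing housing: square block 74 x 74 mm, 55 mm high, on a flange 104 x 104 mm, 12 mm high, with four bolts (up to 18 mm high), turned up to 0.5 rad. Origin on the bench under the bore's centre, z up. A round bore of 31 mm diameter runs upright through it: 0.5 mm play round the 30 mm shank. The sleeve enters only when centred within about 1.5 mm; expect to search a little
- bore_mouth (a point): Centre of the bore at the flat top face of the housing, 55 mm above the bench. The underside of the sleeve's head rests on this face when home; its foot is then 11 mm above the bench
- screwdriver: bystander, leave alone: screwdriver with red handle, 160 mm long, lying between holder and housing
- plain_ring: bystander, leave alone: short plain steel ring without a head, 44 mm outside, 26 mm inside, 22 mm high, lying flat between holder and housing, somewhat farther from the robot; origin at the centre of its underside
Not all that is in view belongs to the job. What is shaped like the housing but blue is not meant.

How it is judged:
By the outcome, as a careful person would: the job done as asked, in the order asked, and still so for the second after the job is handed in, with the robot touching nothing.
It also fails if it takes over 45 s, if anything falls off the work surface, if the arm or the gripper's body presses on something with over 40 N, if the wrist force passes 120 N, or if a joint passes its speed limit or range.

## Working session

There is one attempt and no reset: what is moved stays moved. The work goes in short steps, Python scripts to look and compute and a tool call to move; the robot and the scene stay as the last step left them, time stands still between calls to the robot, and variables do not carry over. Pictures are saved under pics/ and viewed, at most 10 in all, crops included, and the job is handed in when it is done.

Besides the shell and the picture viewer there is one more tool, called after "Emit:" in YAML: its name, and indented under it one key for each argument. arm_command: Moves the arm, as the interface text tells. Its arguments: {"type":"object","properties":{"rows":{"type":"array","items":{"type":"array","items":{"type":"array","items":{"type":"number","minimum":-1,"maximum":1}}}}},"required":["rows"]}

```bash
ls; mkdir -p pics; python3 - <<'E'
from cell import *
import cv2,numpy as np
for n in("top","side"):
    p,d=read_camera(n); cv2.imwrite(f"pics/{n}0.png",p[:,:,::-1]); np.savez(f"{n}0.npz",p=p,d=d)
    c=get_calibration(n); print(n,c)
print(state())
E
```

```text
pics
top {'camera_matrix': array([[622.00546831,   0.        , 316.89290602],
       [  0.        , 622.00546831, 241.8995809 ],
       [  0.        ,   0.        ,   1.        ]]), 'D': array([0.0253423, 0.       , 0.       , 0.       , 0.       ]), 'position': array([ 376.23913326,  140.85042095, 1583.02229446]), 'orientation': array([ 0.05522878,  0.01158898, -1.59586451])}
side {'camera_matrix': array([[440.69013951,   0.        , 324.79570287],
       [  0.        , 440.69013951, 231.72607546],
       [  0.        ,   0.        ,   1.        ]]), 'D': array([-0.00744484,  0.        ,  0.        ,  0.        ,  0.        ]), 'position': array([ 435.75837425, -540.9647309 ,  655.83190479]), 'orientation': array([ 0.87375296,  0.01937824, -0.08441984])}
{'t': 0.1, 'joints': array([ 1.07540221e+00,  4.91465897e-01,  1.55940488e+00, -6.06061240e-06,
        1.09168551e+00, -1.05596203e-01]), 'qvel': array([-8.22161235e-04, -5.44283463e-05, -1.87692768e-03, -5.48877872e-04,
       -9.16821554e-05, -2.02013716e-04]), 'tau': array([ 2.75500061e-03, -6.13624191e+01, -2.58605003e+01,  6.93919533e-02,
        4.70674038e-02, -1.16672504e-04]), 'eef_pos': array([237.4602203 , 578.09238797, 404.235197  ]), 'tcp_rot': array([-3.14063383e+00, -9.62207463e-05,  2.75179749e+00]), 'ft_force': array([-0.91275344,  0.0015841 ,  0.1157875 ]), 'moment': array([ 0.01832165,  0.01644202, -0.00937178]), 'grip_force': 0.0, 'opening': 1.0015868516577422}
```

View pics/top0.png

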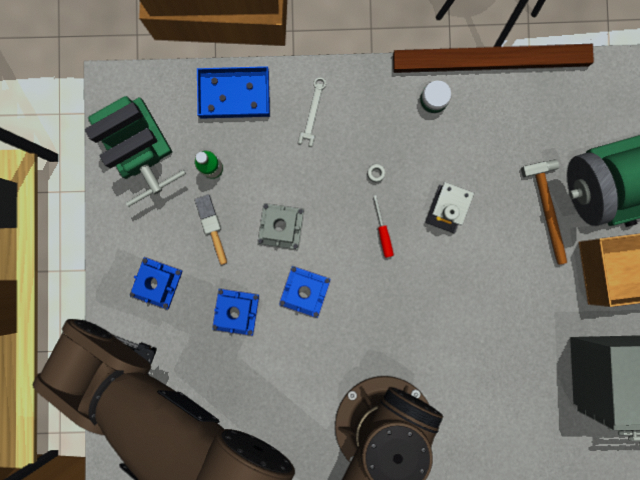

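View pics/side0.png

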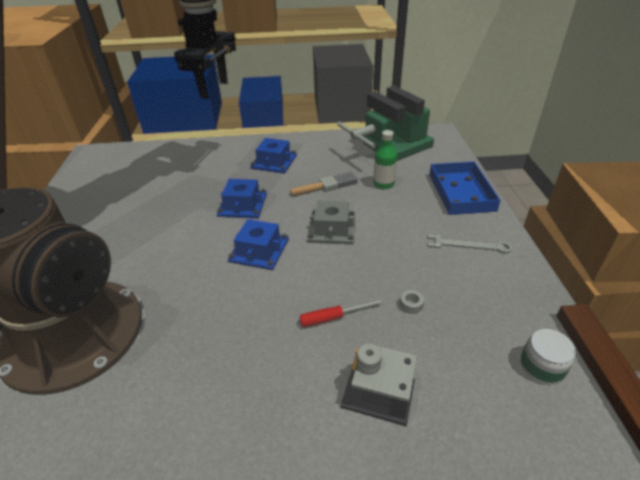

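Top view: the holder with the sleeve is at (451,211). The grey housing is at (280,225) with its bore at about (279,225), and the blue look-alikes are at (156,283), (236,312) and (305,291). The plain ring is at (376,173), the screwdriver at (383,228) and a white can at (436,96). In the side view the sleeve head is at (369,357), the grey housing at (332,217) and the ring at (411,301).

Candidates for the sleeve are the headed part in the holder (451,211), the plain ring (376,173) and the can (436,96); I choose the one in the holder. Candidates for the housing are the grey one (280,225) and the three blue ones; I choose the grey one.

```bash
cat > h.py <<'E'
from cell import *
import cv2,numpy as np
from scipy.spatial.transform import Rotation as R
def ray(n,uv):
    c=get_calibration(n); u=cv2.undistortPoints(np.array([[uv]],float),c['camera_matrix'],c['D'])[0,0]
    d=R.from_euler('xyz',c['orientation']).as_matrix()@np.array([u[0],-u[1],-1.]); return np.array(c['position']),d
def onz(n,uv,z):
    o,d=ray(n,uv); return o+d*(z-o[2])/d[2]
def proj(n,p):
    c=get_calibration(n); q=R.from_euler('xyz',c['orientation']).as_matrix().T@(np.array(p,float)-c['position'])
    return cv2.projectPoints(np.array([[q[0],-q[1],-q[2]]]),np.zeros(3),np.zeros(3),c['camera_matrix'],c['D'])[0][0,0]
def cloud(n,d):
    v,u=np.mgrid[0:480,0:640]; c=get_calibration(n)
    x=cv2.undistortPoints(np.stack([u,v],-1).reshape(-1,1,2).astype(float),c['camera_matrix'],c['D']).reshape(480,640,2)
    q=np.stack([x[...,0]*d,-x[...,1]*d,-d],-1)
    return q@R.from_euler('xyz',c['orientation']).as_matrix().T+c['position']
E
python3 - <<'E'
from h import *
T=np.load('top0.npz');S=np.load('side0.npz')
def crop(p,x,y,w,h,k): return cv2.resize(p[y:y+h,x:x+w,::-1],(w*k,h*k),interpolation=cv2.INTER_CUBIC)
a=np.hstack([crop(T['p'],420,175,64,64,6),crop(T['p'],250,195,64,64,6)])
b=np.hstack([crop(S['p'],335,335,96,48,4),crop(S['p'],290,190,96,48,4)])
cv2.imwrite('pics/crop.png',np.vstack([a,b]))
for n,D in(('top',T),('side',S)):
    P=cloud(n,D['d'])
    for nm,c,zs in(('head',onz('top',(451,211),105),(98,112)),('plate',onz('top',(453,205),75),(69,79)),('house',onz('top',(280,225),55),(48,62))):
        m=(np.hypot(*(P[...,:2]-c[:2]).transpose(2,0,1))<(30 if nm=='head' else 75))&(P[...,2]>zs[0])&(P[...,2]<zs[1])&(D['d']>0)
        q=P[m]; 
        if len(q)<5: print(n,nm,len(q)); continue
        r=cv2.minAreaRect(q[:,:2].astype(np.float32)); print(n,nm,len(q),q.mean(0).round(1),'z med',np.median(q[:,2]).round(1),'rect',np.round(r[0],1),np.round(r[1],1),round(r[2],1))
E
```

```text
top head 164 [ 522.8 -166.4  105.3] z med 105.3 rect [ 522.7 -165.9] [33.9 36.1] 39.4
top plate 756 [ 548.6 -177.3   74.8] z med 74.8 rect [ 542.7 -175.1] [79.2 92.3] 67.4
top house 743 [507.5 249.1  55.4] z med 55.4 rect [507.6 249.3] [74.7 74.4] 80.7
side head 447 [ 520.8 -169.1  105.3] z med 105.9 rect [ 521.4 -167.4] [35.1 35.4] 86.3
side plate 2070 [ 547.3 -186.    76. ] z med 76.2 rect [ 540.7 -175.8] [78.3 92.8] 68.7
side house 701 [504.4 242.8  55.6] z med 56.1 rect [504.9 247.5] [79.3 74.2] 80.5
```

View pics/crop.png

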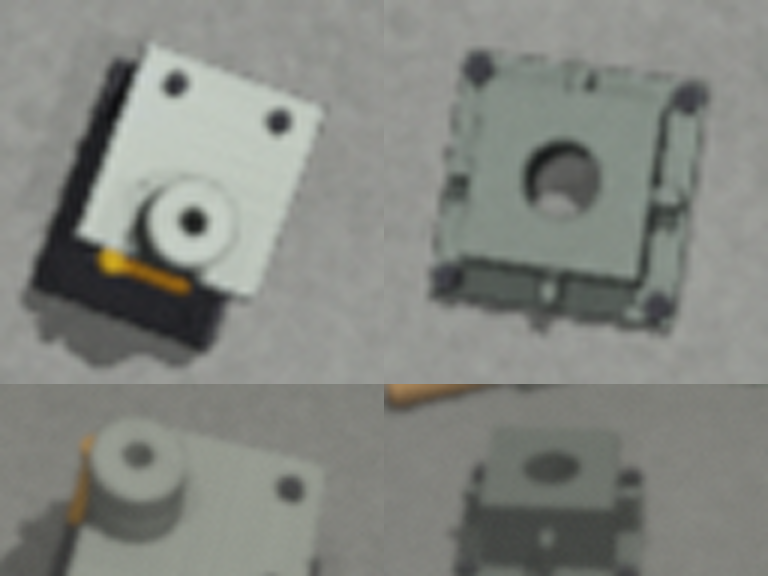

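Crop: the sleeve head is in the throat with the brass keeper across its front, with the head centre at about (452.2,212.0) in the top picture. The grey housing bore is at about (279.7,224.8). Both choices are confirmed.

```bash
python3 - <<'E'
from h import *
T=np.load('top0.npz');P=cloud('top',T['d']);g=cv2.cvtColor(T['p'],cv2.COLOR_RGB2GRAY)
print('head hole @105',onz('top',(452.2,212.0),105).round(1),'side',onz('side',(335+138/4,335+71/4-.5),105).round(1))
print('bore @55',onz('top',(279.7,224.8),55).round(1),'side',onz('side',(290+168/4,190+83/4-.5),55).round(1))
# plate mask without keeper (brass: red>>blue)
rgb=T['p'].astype(int); br=(rgb[...,0]-rgb[...,2])>50
br=cv2.dilate(br.astype(np.uint8),np.ones((3,3)))>0
c=onz('top',(453,205),75)
m=(np.hypot(P[...,0]-c[0],P[...,1]-c[1])<75)&(P[...,2]>70)&(P[...,2]<112)&~br&(g>120)
v,u=np.nonzero(m); q=np.array([onz('top',(a,b),75)[:2] for a,b in zip(u,v) if P[b,a,2]<80],np.float32)
r=cv2.minAreaRect(q);print(len(q),r)
E
```

```text
head hole @105 [ 521.3 -167.4  105. ] side [ 522.6 -165.5  105. ]
bore @55 [505.7 247.1  55. ] side [507.2 248.6  55. ]
708 ((546.2713012695312, -176.8834228515625), (76.39197540283203, 84.11219787597656), 67.66696166992188)
```

Emit:
arm_command:
  rows:
    - [[-0.91,-0.967,0,0,0,0,0.4],[-0.91,-0.967,0,0,0,0,0.4],[-0.91,-0.967,0,0,0,0,0.4],[-0.91,-0.967,0,0,0,0,0.4],[-0.91,-0.967,0,0,0,0,0.4],[-0.91,-0.967,0,0,0,0,0.4]]

```text
t: 0.6
eef_pos: [309.7, 388.2, 404.7]
tcp_rot: [-3.14, 0.0, 2.749]
ft_force: [0.9, 0.9, 0.6]
opening: 0.708
grip_force: 0.0
```

Emit:
arm_command:
  rows:
    - [[-0.91,-0.967,0,0,0,0,0.4],[-0.91,-0.967,0,0,0,0,0.4],[-0.91,-0.967,0,0,0,0,0.4],[-0.91,-0.967,0,0,0,0,0.4],[-0.91,-0.967,0,0,0,0,0.4],[-0.91,-0.967,0,0,0,0,0.4]]

```text
t: 1.1
eef_pos: [381.2, 202.6, 404.7]
tcp_rot: [-3.141, 0.0, 2.748]
ft_force: [-0.3, -0.1, -0.0]
opening: 0.699
grip_force: 0.0
```

Emit:
arm_command:
  rows:
    - [[-0.91,-0.967,0,0,0,0,0.4],[-0.91,-0.967,0,0,0,0,0.4],[-0.91,-0.967,0,0,0,0,0.4],[-0.91,-0.967,0,0,0,0,0.4],[-0.91,-0.967,0,0,0,0,0.4],[-0.91,-0.967,0,0,0,0,0.4]]

```text
t: 1.6
eef_pos: [452.8, 16.5, 404.6]
tcp_rot: [-3.141, 0.001, 2.748]
ft_force: [-0.8, -0.4, -0.4]
opening: 0.702
grip_force: 0.0
```

Emit:
arm_command:
  rows:
    - [[-0.91,-0.967,0.4,0,0,0,0.4],[-0.91,-0.967,0.4,0,0,0,0.4],[-0.91,-0.967,0.4,0,0,0,0.4],[-0.91,-0.967,0.4,0,0,0,0.4],[-0.91,-0.967,0.4,0,0,0,0.4],[-0.91,-0.967,0.4,0,0,0,0.4]]

```text
t: 2.1
eef_pos: [524.0, -170.2, 342.2]
tcp_rot: [-3.141, -0.001, 2.749]
ft_force: [-0.9, 0.2, -0.4]
opening: 0.7
grip_force: 0.0
```

Emit:
arm_command:
  rows:
    - [[0.019,0.017,0.2,0,0,0,0.4],[0.019,0.017,0.35,0,0,0,0.4],[0.019,0.017,0.35,0,0,0,0.4],[0.019,0.017,0.35,0,0,0,0.4]]

```text
t: 2.43
eef_pos: [520.7, -161.7, 291.8]
tcp_rot: [3.141, -0.002, 2.752]
ft_force: [0.6, 0.5, 0.1]
opening: 0.701
grip_force: 0.0
```

```bash
python3 - <<'E'
from h import *
print(state()['eef_pos'])
p,d=read_camera('side'); cv2.imwrite('pics/s1.png',cv2.resize(p[250:430,270:510,::-1],(720,540),interpolation=2))
p,d=read_camera('top'); cv2.imwrite('pics/t1.png',p[:,:,::-1])
E
```

```text
[ 520.70845235 -161.72831516  291.81068269]
```

View pics/s1.png

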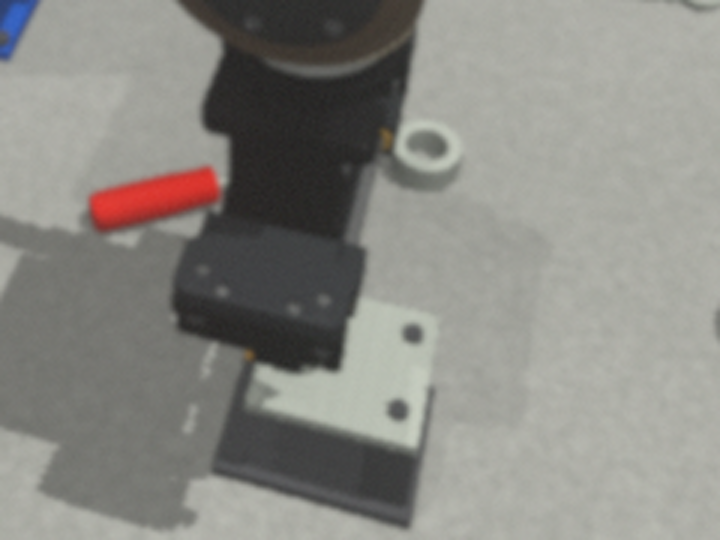

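The side crop shows the gripper above the holder with its fingers either side of the hidden head. The arm had still been settling, so it now sits about 5 mm off; I correct that and descend.

Emit:
arm_command:
  rows:
    - [[-0.022,-0.027,0,0,0,0,0.4],[-0.022,-0.027,0.06,0,0,0,0.4],[-0.022,-0.027,0.12,0,0,0,0.4],[-0.022,-0.027,0.16,0,0,0,0.4],[-0.022,-0.027,0.16,0,0,0,0.4],[-0.022,-0.027,0.16,0,0,0,0.4],[-0.022,-0.027,0.16,0,0,0,0.4]]

```text
t: 3.12
eef_pos: [521.9, -167.6, 268.2]
tcp_rot: [3.142, -0.0, 2.752]
ft_force: [-0.0, -0.3, -0.1]
opening: 0.699
grip_force: 0.0
```

Good. Close.

Emit:
arm_command:
  rows:
    - [[0,0,0,0,0,0,-0.1],[0,0,0,0,0,0,-0.1],[0,0,0,0,0,0,-0.2],[0,0,0,0,0,0,-0.3],[0,0,0,0,0,0,-0.5],[0,0,0,0,0,0,-1],[0,0,0,0,0,0,-1],[0,0,0,0,0,0,-1]]

```text
t: 3.78
eef_pos: [521.9, -167.6, 268.3]
tcp_rot: [3.141, 0.0, 2.752]
ft_force: [0.7, 0.0, 2.1]
opening: 0.378
grip_force: 30.0
```

Emit:
arm_command:
  rows:
    - [[0,0,-0.01,0,0,0,-1],[0,0,-0.017,0,0,0,-1],[0.02,0,-0.017,0,0,0,-1],[0.04,0,-0.017,0,0,0,-1],[0.06,0,-0.017,0,0,0,-1],[0.08,0,-0.017,0,0,0,-1],[0.1,0,-0.017,0,0,0,-1],[0.1,0,-0.017,0,0,0,-1]]

```text
t: 4.45
eef_pos: [507.6, -161.7, 270.8]
tcp_rot: [3.141, 0.0, 2.752]
ft_force: [2.1, -1.0, -4.1]
opening: 0.371
grip_force: 30.0
```

Emit:
arm_command:
  rows:
    - [[0.03,0,0,0,0,0,-1],[0.06,0,0,0,0,0,-1],[0.09,0,0,0,0,0,-1],[0.12,0,0,0,0,0,-1],[0.15,0,0,0,0,0,-1],[0.18,0,0,0,0,0,-1],[0.18,0,0,0,0,0,-1]]

```text
t: 5.03
eef_pos: [482.0, -151.2, 270.7]
tcp_rot: [3.142, -0.002, 2.752]
ft_force: [-1.1, -2.7, -4.3]
opening: 0.372
grip_force: 30.0
```

Emit:
arm_command:
  rows:
    - [[0.03,0,0,0,0,0,-1],[0.06,0,0,0,0,0,-1],[0.09,0,0,0,0,0,-1],[0.12,0,0,0,0,0,-1],[0.16,0,0,0,0,0,-1],[0.2,0,0,0,0,0,-1],[0.24,0,0,0,0,0,-1],[0.28,0,0,0,0,0,-1],[0.33,0,0,0,0,0,-1],[0.33,0,0,0,0,0,-1]]

```text
t: 5.87
eef_pos: [436.0, -132.2, 270.7]
tcp_rot: [3.141, -0.001, 2.752]
ft_force: [-0.7, 0.7, -4.4]
opening: 0.377
grip_force: 30.0
```

```bash
python3 - <<'E'
from h import *
s=state();print(s['eef_pos'],s['opening'],s['ft_force'],s['moment'])
p,d=read_camera('side'); cv2.imwrite('pics/s2.png',cv2.resize(p[250:430,270:510,::-1],(720,540),interpolation=2))
E
```

```text
[ 435.96897106 -132.19136197  270.73946998] 0.37658840602854543 [-0.68911885  0.69068011 -4.36104765] [-0.01633762  0.02034547  0.0085852 ]
```

View pics/s2.png

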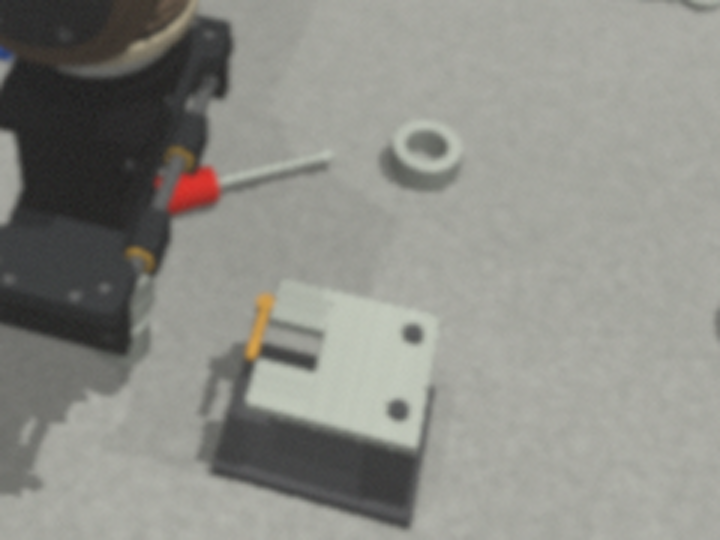

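The side crop shows the sleeve held well clear of the holder and the keeper (gold) shut across the empty throat. The ring and the screwdriver are untouched. Lift and carry.

Emit:
arm_command:
  rows:
    - [[0,0,-0.2,0,0,0,-1],[0,0,-0.4,0,0,0,-1],[0,0.15,-0.4,0,0,0,-1],[0.06,0.35,-0.4,0,0,0,-1],[0.12,0.55,-0.4,0,0,0,-1],[0.176,0.75,-0.4,0,0,0,-1],[0.176,0.842,-0.4,0,0,0,-1]]

```text
t: 6.5
eef_pos: [460.5, -3.3, 330.9]
tcp_rot: [3.141, -0.0, 2.753]
ft_force: [0.7, -0.0, -2.8]
opening: 0.373
grip_force: 30.0
```

Emit:
arm_command:
  rows:
    - [[0.05,0.2,0,0,0,0,-1],[0.1,0.4,0,0,0,0,-1],[0.15,0.6,0,0,0,0,-1],[0.176,0.75,0,0,0,0,-1],[0.176,0.842,0,0,0,0,-1]]

```text
t: 6.92
eef_pos: [484.6, 123.1, 330.8]
tcp_rot: [3.141, 0.0, 2.753]
ft_force: [0.3, 0.1, -3.1]
opening: 0.373
grip_force: 30.0
```

Emit:
arm_command:
  rows:
    - [[0.05,0.2,0,0,0,0,-1],[0.1,0.4,0,0,0,0,-1],[0.15,0.6,0,0,0,0,-1],[0.176,0.72,0,0,0,0,-1],[0.176,0.8,0,0,0,0,-1],[0.176,0.842,0,0,0,0,-1],[0.176,0.842,0,0,0,0,-1],[0.176,0.842,0,0,0,0,-1],[0.176,0.842,0,0,0,0,-1]]

```text
t: 7.67
eef_pos: [508.0, 246.7, 330.7]
tcp_rot: [-3.141, -0.0, 2.751]
ft_force: [-0.3, 0.0, -3.4]
opening: 0.376
grip_force: 30.0
```

Emit:
arm_command:
  rows:
    - [[0.012,0.007,0.07,0,0,0,-1],[0.012,0.007,0.14,0,0,0,-1],[0.012,0.007,0.2,0,0,0,-1],[0.012,0.007,0.2,0,0,0,-1],[0.012,0.007,0.2,0,0,0,-1],[0.012,0.007,0.2,0,0,0,-1]]

```text
t: 8.17
eef_pos: [506.8, 249.4, 300.7]
tcp_rot: [-3.142, -0.0, 2.752]
ft_force: [0.2, 0.3, -3.1]
opening: 0.375
grip_force: 30.0
```

```bash
python3 - <<'E'
from h import *
s=state();e=s['eef_pos'];print(e,s['ft_force'])
p,d=read_camera('side'); np.savez('side3.npz',p=p,d=d)
f=e[2]-237.3; k=6;x0,y0=280,165
im=cv2.resize(p[y0:y0+90,x0:x0+120,::-1],(720,540),interpolation=2)
def dot(q,c):
    a=proj('side',q); print(q,a); cv2.circle(im,tuple(int(round((v+.5)*k)) for v in(a-[x0,y0])),2,c,-1)
for t in np.linspace(0,2*np.pi,40): dot_=None
P=lambda c,r,z,col:[cv2.circle(im,tuple(int(round((v+.5)*k)) for v in(proj('side',[c[0]+r*np.cos(t),c[1]+r*np.sin(t),z])-[x0,y0])),1,col,-1) for t in np.linspace(0,2*np.pi,60)]
P(e,15,f+2.5,(0,0,255)); P((506.7,248.3),15.5,55,(0,255,0))
cv2.imwrite('pics/s3.png',im)
E
```

```text
[506.82596923 249.38364648 300.70420895] [ 0.16419928  0.26845823 -3.09121512]
```

View pics/s3.png

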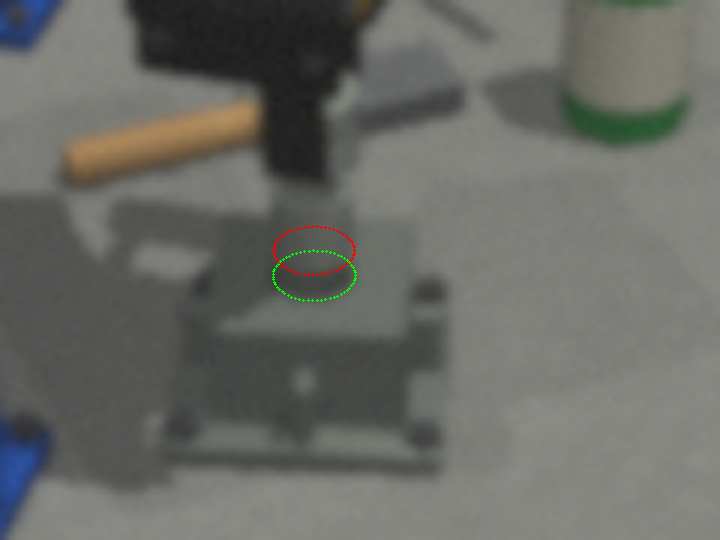

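The side crop shows the shank hanging over the housing. The predicted shank ring (red) and bore ring (green) line up left to right, around column 315. Lower gently and feel for the bore.

Emit:
arm_command:
  rows:
    - [[-0.002,-0.005,0.02,0,0,0,-1],[-0.002,-0.005,0.04,0,0,0,-1],[-0.002,-0.005,0.05,0,0,0,-1],[-0.002,-0.005,0.06,0,0,0,-1],[-0.002,-0.005,0.07,0,0,0,-1],[-0.002,-0.005,0.07,0,0,0,-1],[-0.002,-0.005,0.07,0,0,0,-1]]

```text
t: 8.8
eef_pos: [506.7, 248.6, 290.2]
tcp_rot: [-3.142, -0.0, 2.752]
ft_force: [-1.4, -0.5, -4.2]
opening: 0.373
grip_force: 30.0
```

Emit:
arm_command:
  rows:
    - [[0,0,0.01,0,0,0,-1],[0,0,0.02,0,0,0,-1],[0,0,0.03,0,0,0,-1],[0,0,0.03,0,0,0,-1],[0,0,0.03,0,0,0,-1]]

```text
t: 9.22
eef_pos: [506.6, 248.4, 285.5]
tcp_rot: [-3.141, -0.001, 2.752]
ft_force: [-1.2, -3.7, -1.9]
opening: 0.375
grip_force: 30.0
```

Emit:
arm_command:
  rows:
    - [[-0.001,-0.003,0.01,0,0,0,-1],[-0.001,-0.003,0.03,0,0,0,-1],[-0.001,-0.003,0.05,0,0,0,-1],[-0.001,-0.003,0.07,0,0,0,-1],[-0.001,-0.003,0.09,0,0,0,-1],[-0.001,-0.003,0.1,0,0,0,-1],[-0.001,-0.003,0.1,0,0,0,-1]]

```text
t: 9.8
eef_pos: [506.6, 248.1, 270.2]
tcp_rot: [-3.141, -0.001, 2.752]
ft_force: [-1.3, -3.8, -4.3]
opening: 0.372
grip_force: 30.0
```

Emit:
arm_command:
  rows:
    - [[-0.001,-0.003,0.02,0,0,0,-1],[-0.001,-0.003,0.04,0,0,0,-1],[-0.001,-0.003,0.06,0,0,0,-1],[-0.001,-0.003,0.08,0,0,0,-1],[-0.001,-0.003,0.1,0,0,0,-1],[-0.001,-0.003,0.12,0,0,0,-1],[-0.001,-0.003,0.125,0,0,0,-1],[-0.001,-0.003,0.13,0,0,0,-1],[-0.001,-0.003,0.13,0,0,0,-1]]

```text
t: 10.55
eef_pos: [506.7, 247.7, 251.2]
tcp_rot: [3.141, 0.0, 2.752]
ft_force: [-0.9, -0.2, -2.9]
opening: 0.37
grip_force: 30.0
```

Emit:
arm_command:
  rows:
    - [[0,0,0.005,0,0,0,-1],[0,0,0.01,0,0,0,-1],[0,0,0.015,0,0,0,-1],[0,0,0.02,0,0,0,-1],[0,0,0.02,0,0,0,-1],[0,0,0.02,0,0,0,-1]]

```text
t: 11.05
eef_pos: [506.7, 247.7, 248.3]
tcp_rot: [3.141, 0.0, 2.752]
ft_force: [-0.4, -0.1, -2.5]
opening: 0.376
grip_force: 30.0
```

Emit:
arm_command:
  rows:
    - [[0,0,0.003,0,0,0,-1],[0,0,0.006,0,0,0,-1],[0,0,0.009,0,0,0,-1],[0,0,0.009,0,0,0,-1]]

```text
t: 11.38
eef_pos: [506.6, 247.7, 248.2]
tcp_rot: [3.141, 0.001, 2.752]
ft_force: [-4.5, -2.5, 14.0]
opening: 0.37
grip_force: 30.0
```

Contact is at TCP 248.2, just where home was expected. Release, then back off.

Emit:
arm_command:
  rows:
    - [[0,0,-0.005,0,0,0,-1],[0,0,-0.005,0,0,0,-0.1],[0,0,-0.005,0,0,0,0.1],[0,0,-0.005,0,0,0,0.4],[0,0,-0.005,0,0,0,0.4],[0,0,-0.005,0,0,0,0.4],[0,0,-0.005,0,0,0,0.4]]

```text
t: 11.97
eef_pos: [506.7, 247.7, 247.6]
tcp_rot: [3.142, -0.0, 2.752]
ft_force: [-0.4, 0.5, -0.6]
opening: 0.689
grip_force: 0.0
```

Emit:
arm_command:
  rows:
    - [[0,0,-0.1,0,0,0,0.4],[0,0,-0.25,0,0,0,0.4],[0,0,-0.45,0,0,0,0.4],[0,0,-0.7,0,0,0,0.4],[0,0,-0.9,0,0,0,0.4],[0.4,0,-0.9,0,0,0,0.4],[0.4,0.4,-0.9,0,0,0,0.4],[0.4,0.8,-0.9,0,0,0,0.4],[0.4,0.9,-0.9,0,0,0,0.4],[0.4,0.9,-0.9,0,0,0,0.4]]

```text
t: 12.8
eef_pos: [502.9, 399.5, 382.7]
tcp_rot: [3.139, 0.001, 2.754]
ft_force: [-0.1, -0.5, 0.5]
opening: 0.7
grip_force: 0.0
```

```bash
python3 - <<'E'
from h import *
s=state();print(s['eef_pos'],s['ft_force'],s['opening'])
p,d=read_camera('side'); p2,d2=read_camera('top')
a=cv2.resize(p[180:290,280:400,::-1],(360,330),interpolation=2);b=cv2.resize(p2[140:250,240:360,::-1],(360,330),interpolation=2)
cv2.imwrite('pics/end.png',np.hstack([a,b]))
for n,D in(('side',d),('top',d2)):
    P=cloud(n,D);m=(np.hypot(P[...,0]-506.7,P[...,1]-248)<16)&(P[...,2]>65)&(D>0);print(n,m.sum(),np.median(P[m][:,2]) if m.any() else 0, 'want 85')
E
```

```text
[502.90762038 399.4677514  382.70668458] [-0.11245639 -0.54940143  0.46034469] 0.6996991127360008
side 107 85.80312307061399 want 85
top 123 85.251831660486 want 85
```

View pics/end.png

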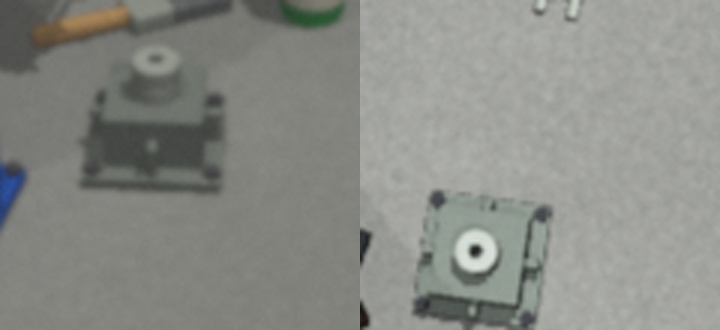

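The picture shows the sleeve's head seated flat and centred on the grey housing, at crop (475,250) in the top view. Its top measures 85 mm as required, and the gripper is clear.

```bash
python3 -c "
from cell import *
print(job_done())"
```

```text
the job is handed in; nothing more can be done
None
```

The sleeve is fully home in the grey housing (head top measured at 85 mm, as required), the keeper snapped shut behind it, the ring and screwdriver were not touched, and the job was handed in at about 13 s.

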